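Draw the chisel from its tool block and hold it up for sighting

ROBOT

A 6-joint arm with a two-finger parallel gripper is mounted at the origin on a cart in front of the work surface, level with it; the furniture and walls round the work are solid. World frame = base frame: x ahead of the robot, y to its left, z up, the work surface at z = 0. Lengths are in m, angles in rad, forces in N, time in s.
With the tool pointing down it reaches from about 0.375 to 0.825 m from the base axis. Payload 5.5 kg.
Tool frame: the origin (TCP) lies midway between the tips of the shut fingers; the grasp point (between the pads) lies 19 mm behind it (grip_point_offset is the distance from the TCP to the grasp point, in m); z points along the fingers, y is the line along which they close (so a half turn about z gives the same grasp; the last joint's range is limited). The gripper opens to 85 mm and grips with 20 to 120 N. Pads are 22 mm wide; open, the fingers measure 114 mm over their backs; the gripper's body (76 mm by 85 mm) begins 54 mm behind the grasp point. The pads swing forward as they close: fully open they stand 13 mm farther back than shut.
Start: joints at [1.104, 0.314, -0.047, 1.21, 0, 1.571], TCP at [0.27, 0.536, 0.231] pointing down, gripper open.
Joint ranges: [-2.67, 2.67], [-0.69, 1.73], [-1.03, 1.25], [-2.08, 2.16], [-1.42, 1.45], [-3.14, 3.14]. Speed limits (rad/s): [2.39, 2.39, 3.01, 3.14, 3.14, 3.14].

INTERFACE

Orientations are given as a unit quaternion [w, x, y, z].
In Python, from plant import get_state, capture, camera_info, hand_in, grip_point_offset gives the robot as it stands. The module is installed in compiled form; this text tells all that it offers.
- The arm moves only by the tool send_rows, never from a script. Its argument "motion" is a list of rows, each an object of numbers: "dx", "dy", "dz": the shift along the tool's x, y, z as a fraction of full scale; "twist": the turn about the tool's z as a fraction of full scale. A call has exactly 10 rows; each row is the pose to reach, as a shift and turn from the pose commanded when the call began, along the tool's axes at that moment, turning the shorter way round; what a row does not reach only later rows make up. Full scale, the value 1, is 0.3 m for a shift and 180 degrees for a turn. A row lasts 1/8 s, in which the tool goes at most 62.5 mm and 10.7 degrees, less where a joint would pass 70% of its speed; a pose out of reach is approached as far as the arm can. A call with a number of a shift or a turn outside -1 to 1 is refused whole. A call with a gripper value outside its range is refused whole. "hand" is the opening, from -1 (shut) to 1 (fully open), set as the call begins (left out, the last holds). The fingers move at their own pace and stop on an object; "newtons" is the grip in N (left out, the last holds). Time passes only in rows, so rows that repeat a pose let the fingers close, or fill a call up. It gives the time, the measured TCP pose, the force, the opening and the grip force at its end, in the units of the state.
- get_state(): the state, without advancing time (a new reading comes with each control period).
- capture(name): name is "side" or "top" or "wrist"; returns the picture (384x512x3 uint8, red, green, blue); there is no depth.
- camera_info(name): a dict with "vertical_fov" (degrees; the focal length in pixels is half the picture's height over the tangent of half this angle, whatever the lens; pixels are square), "cx", "cy" (the principal point, pixels), "T" (4x4, takes a point from camera to world coordinates). Camera axes: x right, y down, z forward; pixel columns grow to the right and rows downward; lengths in m; the calibration is good to about 2 mm. A picture is of the moment at which its call begins: read the wrist's pose just before it. camera_info takes no time and is no camera call; for the wrist camera it gives the pose at the moment of the call.
- hand_in(): hands the job in; it is judged then, once.
The state is a dict: "t": time; "joint_pos": joint angles; "qvel": joint speeds; "tau": joint torques, N m; "tcp_pos": TCP position; "tool_rot": TCP orientation; "wrist_force": force on the tool from outside, world axes, zero at the start; "moment": the same for the moment, N m; "finger_gap": finger opening in m; "grip_force": force on a finger pad.
Only numpy, scipy, OpenCV 4.12 (cv2) and the standard library are available. Lean on these libraries where they do the work, as an engineer would, in place of code of your own. Each camera call takes 0.05 s, during which the arm holds its last target. There are 200 camera calls.

TASK

The chisel is put away with its blade in the wooden tool block, and the small sanding drum has been left standing right in front of the butt of its handle. First set the small drum aside, upright on the table, at least 12 cm from where it stood; then draw the chisel straight out of the block and hold it up with every part of it at least 15 cm above the table, tilted about 45 degrees with the blade pointing up, so that its edge can be sighted. Finish while still holding it steady like that in the gripper, and do not disturb the other tools on the table.

Things in the scene. Friction and masses are not known exactly. Their poses are not given: they have to be found in the camera images.
- tool_block: Fixed wooden block, 84 (its x) x 110 (y) x 84 mm high, origin at the centre of its underside. One flat roofed pocket, 24 wide, 12 high, 98 mm deep, floor 50 mm above the table, lies level along y on its centre line and opens on the +y face, to the robot's left: the blade leaves only along +y. A rest 48 mm wide juts out below it to y = +113 mm, 47 mm high, cheeks to 56 mm.
- pocket_mouth (a point): Centre of the pocket's mouth in the +y face of the tool block, 56 mm above the table; axes as the block's.
- chisel: Chisel 242 mm long, 0.17 kg: wooden handle 27 mm thick, y = +7 to +121 mm, steel blade 19 x 4 mm, y = -121 to -16 mm. Origin at half length on its underside; y runs from edge to butt, z up at the start, handle axis at z = +16 mm. It starts with 95 mm of blade in the pocket, the front of the handle (y up to +32 mm) on the block's rest, the remainder sticking out free, drooping 4 degrees.
- chisel_edge (a point): Middle of the chisel's cutting edge, the blade's end, 121 mm from the origin; axes as the chisel's.
- chisel_butt (a point): Middle of the end of the chisel's handle, 121 mm from the origin; axes as the chisel's.
- chisel_grip (a point): Point on the axis of the chisel's wooden handle, 59 mm from the butt and near the centre of mass, beyond the rest: a good place to grip across; starts about 59 mm above the table; axes as the chisel's.
- small_drum: Small sanding drum, brown upright cylinder 38 mm in diameter, sleeve 70 mm high, thin bright stub on top (82 mm in all), 0.15 kg, loose, standing about 4 to 17 mm in front of the chisel's butt, up to 12 mm to the side of its line. Origin at the centre of its underside, z up. The white table is always clear round x 0.48, y 0.03 m; its left edge is at y 0.10.
- big_drum: Bystander: the larger sanding drum, 50 mm in diameter, 112 mm high, standing on the wooden board left of the white table. Origin at the centre of its underside.
- wax_tin: Bystander: dark round tin, 67 mm in diameter, 32 mm high, on the wooden board left of the white table. Origin at the centre of its underside.
There are look-alikes about, which are no part of the job. Leave any red look-alike of the small_drum alone.

How it is judged:
By the outcome, as a careful person would: the job done as asked, in the order asked, and still so for the second after the job is handed in, while the arm keeps its last pose, push and grip.
It also fails if it takes over 58 s, if anything falls off the work surface, if the arm or the gripper's body presses on something with over 40 N, if the wrist force passes 120 N, or if a joint passes its speed limit or range.

## Working session

There is one attempt and no reset: what is moved stays moved. The work goes in short steps, Python scripts to look and compute and a tool call to move; the robot and the scene stay as the last step left them, time stands still between calls to the robot, and variables do not carry over. Pictures are saved under pics/ and viewed, at most 10 in all, crops included, and the job is handed in when it is done.

Besides the shell and the picture viewer there is one more tool, called after ">>>" in YAML: its name, and indented under it one key for each argument. send_rows: Moves the arm, as the interface text tells. Its arguments: {"type":"object","properties":{"motion":{"type":"array"},"hand":{"type":"number"},"newtons":{"type":"number"}},"required":["motion"]}

```bash
mkdir -p pics
cat > h.py <<'E'
import numpy as np, cv2
from plant import *
def cam(n):
    i=camera_info(n); f=192/np.tan(np.radians(i["vertical_fov"])/2); return f,i["cx"],i["cy"],np.array(i["T"])
def ray(n,u,v,c=None):
    f,cx,cy,T=c or cam(n); d=T[:3,:3]@np.array([(u-cx)/f,(v-cy)/f,1]); return T[:3,3],d
def onz(n,u,v,z,c=None):
    o,d=ray(n,u,v,c); return o+d*(z-o[2])/d[2]
def proj(n,p,c=None):
    f,cx,cy,T=c or cam(n); q=T[:3,:3].T@(np.array(p)-T[:3,3]); return cx+f*q[0]/q[2],cy+f*q[1]/q[2]
def snap(n,name):
    im=capture(n); cv2.imwrite(f"pics/{name}.png",im[:,:,::-1]); return im
E
python3 - <<'E'
from h import *
a=snap("top","top1"); b=snap("side","side1")
cv2.imwrite("pics/both.png",np.vstack([a,b])[:,:,::-1][:, :] if 0 else cv2.resize(np.hstack([a,b])[:,:,::-1],(800,300)))
for n in("top","side"): print(n,camera_info(n))
print(get_state(),grip_point_offset)
E
```

```text
top {'vertical_fov': 48.76976167745481, 'cx': 252.15107637466386, 'cy': 195.19245921124417, 'T': array([[-0.02519183, -0.98480494,  0.17182727,  0.39751569],
       [-0.99968148,  0.02455571, -0.00582689, -0.05539548],
       [ 0.00151901, -0.17191933, -0.98510986,  1.1806861 ],
       [ 0.        ,  0.        ,  0.        ,  1.        ]])}
side {'vertical_fov': 49.00526531452635, 'cx': 257.5547213363972, 'cy': 192.0728107024664, 'T': array([[ 0.98093728, -0.09103441,  0.17168221,  0.37624564],
       [-0.1939676 , -0.51221871,  0.83666515, -1.06066533],
       [ 0.01177352, -0.85401682, -0.52011215,  0.65852727],
       [ 0.        ,  0.        ,  0.        ,  1.        ]])}
{'t': 0.1, 'joint_pos': array([ 1.10402436e+00,  3.14132681e-01, -4.79614302e-02,  1.21019439e+00,
        3.54389538e-05,  1.57084269e+00]), 'qvel': array([-1.44979640e-03, -5.05885665e-05,  2.38454917e-03, -5.48181042e-04,
        1.03475890e-03,  1.15976466e-03]), 'tau': array([ 4.40743688e-04, -5.40766346e+01,  3.40542233e+01,  1.11104624e-02,
       -4.79820642e-06, -4.54465010e-06]), 'tcp_pos': array([0.26976473, 0.53536746, 0.23054208]), 'tool_rot': array([-1.89772161e-04,  2.31295531e-01,  9.72883251e-01, -7.21766168e-04]), 'wrist_force': array([-0.59136754,  0.1596676 ,  0.64559127]), 'moment': array([-0.07102294, -0.02763449, -0.02277729]), 'grip_force': 0.0, 'finger_gap': 0.08533432948484668} 0.0187
```

View pics/top1.png

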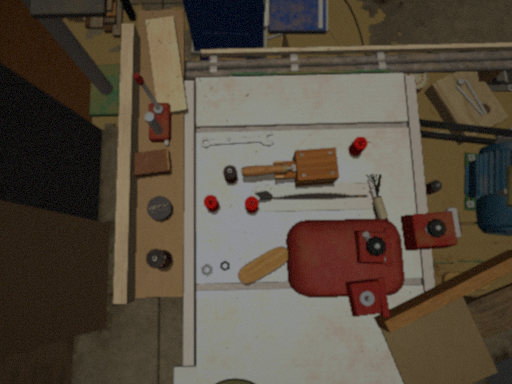

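View pics/side1.png

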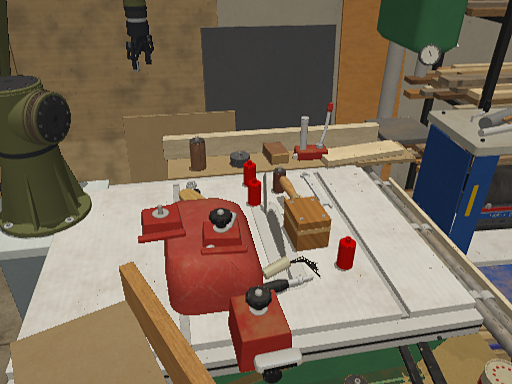

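In the top view, four drum-like cylinders stand on the table: a dark brown one at (230,174) and red ones at (211,203), (251,204) and (359,146). The brown one fits because it's brown and sits just left of the chisel's butt at (243,171). The block is at (317,167). I'll confirm it with an enlarged crop and measure.

Run:
```python
from h import *
a=cv2.imread("pics/top1.png"); b=cv2.imread("pics/side1.png")
ca=cv2.resize(a[135:215,190:350],None,fx=5,fy=5,interpolation=cv2.INTER_CUBIC)[:, :800]
cb=cv2.resize(b[160:260,235:355],None,fx=2,fy=2,interpolation=cv2.INTER_CUBIC)
out=np.zeros((600,800,3),np.uint8); out[:400]=ca; out[400:,:240]=cb
out=np.clip(out*1.6,0,255).astype(np.uint8)
cv2.imwrite("pics/crop1.png",out)
for z,u,v in((0.07,230,174),(0.06,243,172),(0.06,270,170),(0.06,294,168),(0.084,317,167),(0.07,211,203),(0.07,251,204)):print(u,v,onz("top",u,v,z).round(3))
```

```text
230 174 [ 0.65  -0.004  0.07 ]
243 172 [ 0.657 -0.039  0.06 ]
270 170 [ 0.661 -0.112  0.06 ]
294 168 [ 0.665 -0.178  0.06 ]
317 167 [ 0.661 -0.236  0.084]
211 203 [0.573 0.048 0.07 ]
251 204 [ 0.568 -0.058  0.07 ]
```

View pics/crop1.png

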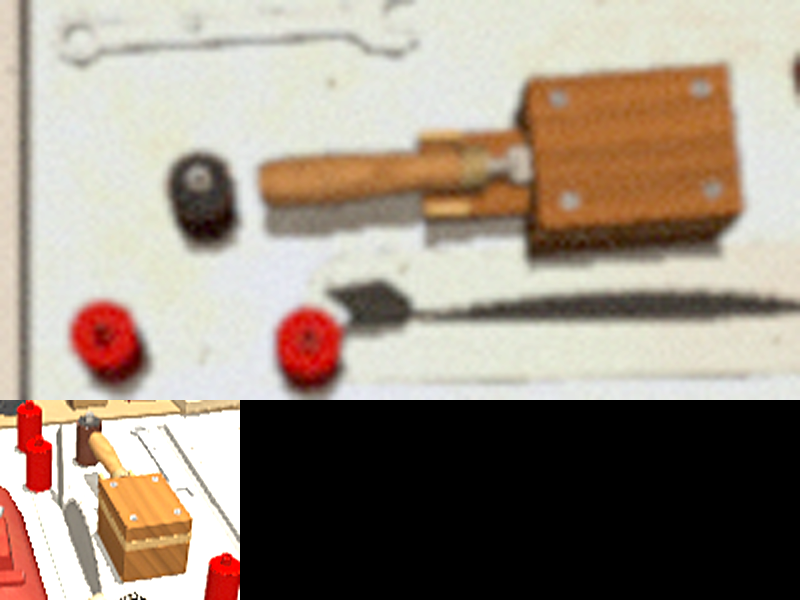

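The crop confirms it: the brown drum's stub is at crop (199,180), or px (229.8,171), directly off the chisel's butt at crop (262,180). The block's top corners are near crop (528,80), (725,67), (741,208) and (530,219).

Run:
```python
from h import *
def P(x,y,z): return onz("top",190+(x+.5)/5-.5,135+(y+.5)/5-.5,z)
for n,x,y,z in (("stub",199,180,.082),("drumtop",200,180,.07),("butt",262,181,.056),("handle@rest",418,172,.063),("neck",515,163,.062),("TL",528,80,.084),("TR",725,67,.084),("BR",741,208,.084),("BL",530,219,.084),("wrenchL",75,42,0),("wrenchR",400,42,0)): print(n,P(x,y,z).round(4))
print("red far",onz("top",359,143,.07)); print("nuts",onz("top",207,270,0),onz("top",225,266,0))
# side: drum
b=cv2.imread("pics/side1.png"); 
print("side proj of drum stub", proj("side",P(199,180,.082)),"base",proj("side",[*P(200,180,.07)[:2],0]))
s=b[160:205,262:300]; m=(s.max(2)<110).astype(np.uint8)
n,l,st,c=cv2.connectedComponentsWithStats(m); print([(st[i]+[262,160,0,0,0],) for i in range(1,n) if st[i][4]>40])
```

```text
stub [ 0.657  -0.0031  0.082 ]
drumtop [ 0.6599 -0.003   0.07  ]
butt [ 0.6618 -0.0361  0.056 ]
handle@rest [ 0.663  -0.1208  0.063 ]
neck [ 0.667  -0.1736  0.062 ]
TL [ 0.7071 -0.1802  0.084 ]
TR [ 0.7117 -0.2861  0.084 ]
BR [ 0.6342 -0.2901  0.084 ]
BL [ 0.631 -0.178  0.084]
wrenchL [0.76   0.0712 0.    ]
wrenchR [ 0.7554 -0.1167  0.    ]
red far [ 0.72814048 -0.35629597  0.07      ]
nuts [0.39818961 0.06675572 0.        ] [0.40777378 0.01721933 0.        ]
side proj of drum stub (np.float64(279.25678274996187), np.float64(166.47540821402265)) base (np.float64(279.11543979944474), np.float64(190.36847623685497))
[(array([262, 168,  32,  37, 362]),)]
```

>>> send_rows:
  motion:
    - {"dx":-0.14,"dy":-0.07,"twist":0.05}
    - {"dx":-0.28,"dy":-0.145,"twist":0.1}
    - {"dx":-0.42,"dy":-0.218,"twist":0.15}
    - {"dx":-0.56,"dy":-0.29,"twist":0.2}
    - {"dx":-0.7,"dy":-0.363,"twist":0.25}
    - {"dx":-0.84,"dy":-0.435,"twist":0.3}
    - {"dx":-0.98,"dy":-0.508,"twist":0.338}
    - {"dx":-0.98,"dy":-0.508,"twist":0.338}
    - {"dx":-0.98,"dy":-0.508,"twist":0.338}
    - {"dx":-0.98,"dy":-0.508,"twist":0.338}
  hand: 1
  newtons: 40

```text
invalid input at $.motion[0]: expected keys dx, dy, dz, twist
```

>>> send_rows:
  motion:
    - {"dx":-0.14,"dy":-0.07,"dz":0,"twist":0.05}
    - {"dx":-0.28,"dy":-0.145,"dz":0,"twist":0.1}
    - {"dx":-0.42,"dy":-0.218,"dz":0,"twist":0.15}
    - {"dx":-0.56,"dy":-0.29,"dz":0,"twist":0.2}
    - {"dx":-0.7,"dy":-0.363,"dz":0,"twist":0.25}
    - {"dx":-0.84,"dy":-0.435,"dz":0,"twist":0.3}
    - {"dx":-0.98,"dy":-0.508,"dz":0,"twist":0.338}
    - {"dx":-0.98,"dy":-0.508,"dz":0,"twist":0.338}
    - {"dx":-0.98,"dy":-0.508,"dz":0,"twist":0.338}
    - {"dx":-0.98,"dy":-0.508,"dz":0,"twist":0.338}
  hand: 1
  newtons: 40

```text
t: 1.35
tcp_pos: [0.4633, 0.2683, 0.2312]
tool_rot: [-0.0, 0.691, 0.723, -0.0]
wrist_force: [-0.0, 0.4, 0.2]
finger_gap: 0.0856
grip_force: 0.0
```

>>> send_rows:
  motion:
    - {"dx":-0.13,"dy":0.09,"dz":0,"twist":0}
    - {"dx":-0.27,"dy":0.18,"dz":0,"twist":0}
    - {"dx":-0.4,"dy":0.26,"dz":0,"twist":0}
    - {"dx":-0.53,"dy":0.35,"dz":0.05,"twist":0}
    - {"dx":-0.67,"dy":0.44,"dz":0.1,"twist":0}
    - {"dx":-0.8,"dy":0.52,"dz":0.17,"twist":0}
    - {"dx":-0.93,"dy":0.608,"dz":0.17,"twist":0}
    - {"dx":-0.93,"dy":0.608,"dz":0.17,"twist":0}
    - {"dx":-0.93,"dy":0.608,"dz":0.17,"twist":0}
    - {"dx":-0.93,"dy":0.608,"dz":0.17,"twist":0}

```text
t: 2.6
tcp_pos: [0.6574, -0.0021, 0.1806]
tool_rot: [-0.0, 0.691, 0.723, 0.0]
wrist_force: [-0.1, -0.2, 0.5]
finger_gap: 0.0857
grip_force: 0.0
```

Run:
```python
from h import *
c=cam("wrist"); im=snap("wrist","w1")
print(get_state()["tcp_pos"])
print(c[3].round(3), "drumtop exp",proj("wrist",[.658,-.002,.07],c),"butt exp",proj("wrist",[.662,-.034,.056],c))
```

```text
[ 0.65752966 -0.00219201  0.18065312]
[[ 0.999  0.041  0.015  0.654]
 [ 0.043 -0.945 -0.323  0.081]
 [ 0.001  0.323 -0.946  0.324]
 [ 0.     0.     0.     1.   ]] drumtop exp (np.float64(255.55728169977482), np.float64(189.20469705729954)) butt exp (np.float64(258.3642918874253), np.float64(218.10354220954187))
```

View pics/w1.png

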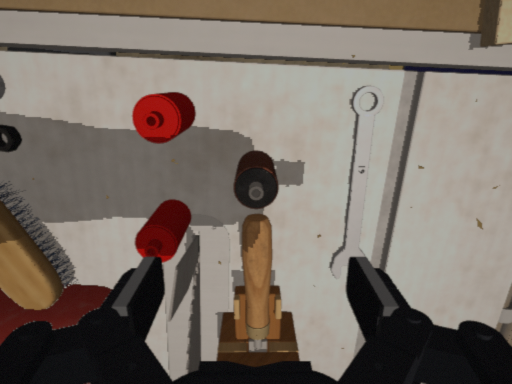

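The wrist view shows the brown drum's top at (256,187) and the butt at (257,216), both within 2 px of my estimate. The red drums and the wrench at (360,180) are clear of the fingers, so I'll descend and grip.

>>> send_rows:
  motion:
    - {"dx":0,"dy":0,"dz":0.1,"twist":0}
    - {"dx":0,"dy":0,"dz":0.2,"twist":0}
    - {"dx":0,"dy":0,"dz":0.3,"twist":0}
    - {"dx":0,"dy":0,"dz":0.38,"twist":0}
    - {"dx":0,"dy":0,"dz":0.44,"twist":0}
    - {"dx":0,"dy":0,"dz":0.49,"twist":0}
    - {"dx":0,"dy":0,"dz":0.52,"twist":0}
    - {"dx":0,"dy":0,"dz":0.52,"twist":0}
    - {"dx":0,"dy":0,"dz":0.52,"twist":0}
    - {"dx":0,"dy":0,"dz":0.52,"twist":0}

```text
t: 3.9
tcp_pos: [0.6586, -0.0038, 0.0251]
tool_rot: [0.0, 0.692, 0.722, 0.0]
wrist_force: [0.3, -1.2, -0.5]
finger_gap: 0.0854
grip_force: 0.0
```

>>> send_rows:
  motion:
    - {"dx":0,"dy":0,"dz":0,"twist":0}
    - {"dx":0,"dy":0,"dz":0,"twist":0}
    - {"dx":0,"dy":0,"dz":0,"twist":0}
    - {"dx":0,"dy":0,"dz":0,"twist":0}
    - {"dx":0,"dy":0,"dz":0,"twist":0}
    - {"dx":0,"dy":0,"dz":0,"twist":0}
    - {"dx":0,"dy":0,"dz":0,"twist":0}
    - {"dx":0,"dy":0,"dz":0,"twist":0}
    - {"dx":0,"dy":0,"dz":0,"twist":0}
    - {"dx":0,"dy":0,"dz":0,"twist":0}
  hand: -1
  newtons: 40

```text
t: 5.15
tcp_pos: [0.6581, -0.0037, 0.0245]
tool_rot: [0.0, 0.692, 0.722, 0.0]
wrist_force: [0.4, -0.8, 5.9]
finger_gap: 0.0372
grip_force: 40.4
```

>>> send_rows:
  motion:
    - {"dx":0,"dy":0,"dz":-0.08,"twist":0}
    - {"dx":0,"dy":0,"dz":-0.2,"twist":0}
    - {"dx":0,"dy":0,"dz":-0.32,"twist":0}
    - {"dx":0,"dy":0,"dz":-0.4,"twist":0}
    - {"dx":0.03,"dy":-0.1,"dz":-0.42,"twist":0}
    - {"dx":0.06,"dy":-0.22,"dz":-0.42,"twist":0}
    - {"dx":0.09,"dy":-0.34,"dz":-0.42,"twist":0}
    - {"dx":0.12,"dy":-0.46,"dz":-0.42,"twist":0}
    - {"dx":0.14,"dy":-0.54,"dz":-0.42,"twist":0}
    - {"dx":0.14,"dy":-0.588,"dz":-0.42,"twist":0}

```text
t: 6.4
tcp_pos: [0.4781, 0.031, 0.1496]
tool_rot: [-0.001, 0.692, 0.722, -0.001]
wrist_force: [0.3, 0.3, -1.6]
finger_gap: 0.037
grip_force: 40.8
```

>>> send_rows:
  motion:
    - {"dx":0,"dy":0,"dz":0,"twist":0}
    - {"dx":0,"dy":0,"dz":0.05,"twist":0}
    - {"dx":0,"dy":0,"dz":0.13,"twist":0}
    - {"dx":0,"dy":0,"dz":0.21,"twist":0}
    - {"dx":0,"dy":0,"dz":0.28,"twist":0}
    - {"dx":0,"dy":0,"dz":0.34,"twist":0}
    - {"dx":0,"dy":0,"dz":0.38,"twist":0}
    - {"dx":0,"dy":0,"dz":0.405,"twist":0}
    - {"dx":0,"dy":0,"dz":0.41,"twist":0}
    - {"dx":0,"dy":0,"dz":0.41,"twist":0}

```text
t: 7.65
tcp_pos: [0.4804, 0.0309, 0.0276]
tool_rot: [0.0, 0.692, 0.722, 0.0]
wrist_force: [0.5, 0.8, -2.1]
finger_gap: 0.0372
grip_force: 40.8
```

>>> send_rows:
  motion:
    - {"dx":0,"dy":0,"dz":0.004,"twist":0}
    - {"dx":0,"dy":0,"dz":0.007,"twist":0}
    - {"dx":0,"dy":0,"dz":0.01,"twist":0}
    - {"dx":0,"dy":0,"dz":0.01,"twist":0}
    - {"dx":0,"dy":0,"dz":0.01,"twist":0}
    - {"dx":0,"dy":0,"dz":0.01,"twist":0}
    - {"dx":0,"dy":0,"dz":0.01,"twist":0}
    - {"dx":0,"dy":0,"dz":0.01,"twist":0}
    - {"dx":0,"dy":0,"dz":0.01,"twist":0}
    - {"dx":0,"dy":0,"dz":0.01,"twist":0}

```text
t: 8.9
tcp_pos: [0.4801, 0.0309, 0.0245]
tool_rot: [0.0, 0.692, 0.722, 0.0]
wrist_force: [0.6, -0.2, 5.0]
finger_gap: 0.037
grip_force: 41.1
```

>>> send_rows:
  motion:
    - {"dx":0,"dy":0,"dz":0,"twist":0}
    - {"dx":0,"dy":0,"dz":0,"twist":0}
    - {"dx":0,"dy":0,"dz":0,"twist":0}
    - {"dx":0,"dy":0,"dz":0,"twist":0}
    - {"dx":0,"dy":0,"dz":0,"twist":0}
    - {"dx":0,"dy":0,"dz":0,"twist":0}
    - {"dx":0,"dy":0,"dz":0,"twist":0}
    - {"dx":0,"dy":0,"dz":0,"twist":0}
    - {"dx":0,"dy":0,"dz":-0.02,"twist":0}
    - {"dx":0,"dy":0,"dz":-0.06,"twist":0}
  hand: 1

```text
t: 10.15
tcp_pos: [0.4795, 0.0308, 0.0426]
tool_rot: [-0.0, 0.692, 0.722, -0.0]
wrist_force: [-0.1, 0.1, 1.0]
finger_gap: 0.0853
grip_force: 0.0
```

>>> send_rows:
  motion:
    - {"dx":0,"dy":0,"dz":-0.1,"twist":0}
    - {"dx":0,"dy":0,"dz":-0.2,"twist":0}
    - {"dx":0,"dy":0,"dz":-0.3,"twist":0}
    - {"dx":0,"dy":0,"dz":-0.4,"twist":0}
    - {"dx":0,"dy":0.1,"dz":-0.45,"twist":0}
    - {"dx":-0.1,"dy":0.2,"dz":-0.45,"twist":0}
    - {"dx":-0.2,"dy":0.3,"dz":-0.45,"twist":0}
    - {"dx":-0.3,"dy":0.4,"dz":-0.45,"twist":0}
    - {"dx":-0.4,"dy":0.5,"dz":-0.45,"twist":0}
    - {"dx":-0.42,"dy":0.59,"dz":-0.45,"twist":0}

```text
t: 11.4
tcp_pos: [0.6632, -0.0897, 0.1783]
tool_rot: [0.001, 0.693, 0.721, 0.0]
wrist_force: [0.3, 0.0, 1.2]
finger_gap: 0.0855
grip_force: 0.0
```

Run:
```python
from h import *
c=cam("wrist"); im=snap("wrist","w2"); t=snap("top","top2")
print(get_state()["tcp_pos"],get_state()["joint_pos"])
v=np.hstack([im,cv2.resize(t[120:312,180:400],(440,384))])
cv2.imwrite("pics/v2.png",cv2.resize(v,(800,323))[:,:,::-1])
```

```text
[ 0.66427172 -0.08860904  0.17766329] [-1.32615424e-01  4.67948256e-01  5.47063974e-02  1.15581627e+00
  1.11454908e-05  1.39716681e+00]
```

View pics/v2.png

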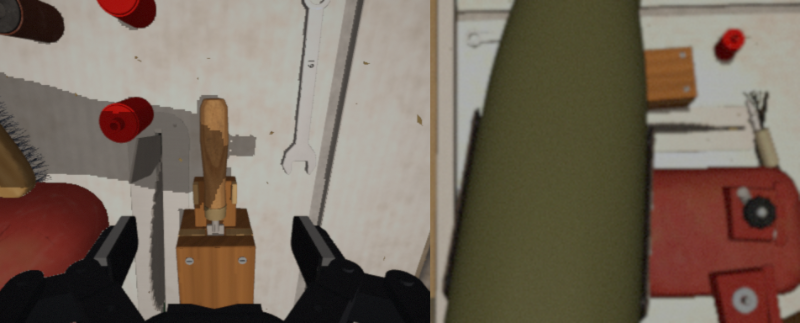

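Wrist half of the picture: the brown drum stands set aside at the upper left and the chisel runs from its butt at (212,97) to the neck at (216,222). The top view is blocked by the arm. I'll measure the handle axis before gripping.

Run:
```python
from h import *
s=952/800
c=cam("wrist")
for x,y,z in((212,98,.056),(213,130,.059),(216,222,.062),(25,5,.07)): print(onz("wrist",x*s,y*s,z,c).round(4))
im=cv2.imread("pics/w2.png"); hsv=cv2.cvtColor(im,cv2.COLOR_BGR2HSV)
for r in (130,145,160,180,200):
    g=hsv[r,200:300]; k=np.where((g[:,0]>5)&(g[:,0]<25)&(g[:,1]>90))[0]+200; print(r,k.min(),k.max(),onz("wrist",(k.min()+k.max())/2,r,.06,c).round(4))
```

```text
[ 0.6601 -0.0307  0.056 ]
[ 0.6622 -0.0612  0.059 ]
[ 0.6695 -0.163   0.062 ]
[0.5042 0.0389 0.07  ]
130 238 270 [ 0.6618 -0.0408  0.06  ]
145 238 270 [ 0.6623 -0.0529  0.06  ]
160 238 271 [ 0.6632 -0.0654  0.06  ]
180 240 270 [ 0.6643 -0.0827  0.06  ]
200 242 268 [ 0.6651 -0.1008  0.06  ]
```

>>> send_rows:
  motion:
    - {"dx":0.017,"dy":0,"dz":0.08,"twist":0}
    - {"dx":0.017,"dy":0,"dz":0.17,"twist":0}
    - {"dx":0.017,"dy":0,"dz":0.26,"twist":0}
    - {"dx":0.017,"dy":0,"dz":0.34,"twist":0}
    - {"dx":0.017,"dy":0,"dz":0.4,"twist":0}
    - {"dx":0.017,"dy":0,"dz":0.44,"twist":0}
    - {"dx":0.017,"dy":0,"dz":0.467,"twist":0}
    - {"dx":0.017,"dy":0,"dz":0.467,"twist":0}
    - {"dx":0.017,"dy":0,"dz":0.467,"twist":0}
    - {"dx":0.017,"dy":0,"dz":0.467,"twist":0}

```text
t: 12.75
tcp_pos: [0.6624, -0.0826, 0.0379]
tool_rot: [0.0, 0.692, 0.722, 0.0]
wrist_force: [0.3, 0.3, 0.1]
finger_gap: 0.0853
grip_force: 0.0
```

>>> send_rows:
  motion:
    - {"dx":0,"dy":0,"dz":0,"twist":0}
    - {"dx":0,"dy":0,"dz":0,"twist":0}
    - {"dx":0,"dy":0,"dz":0,"twist":0}
    - {"dx":0,"dy":0,"dz":0,"twist":0}
    - {"dx":0,"dy":0,"dz":0,"twist":0}
    - {"dx":0,"dy":0,"dz":0,"twist":0}
    - {"dx":0,"dy":0,"dz":0,"twist":0}
    - {"dx":0,"dy":0,"dz":0,"twist":0}
    - {"dx":0,"dy":0,"dz":0,"twist":0}
    - {"dx":0,"dy":0,"dz":0,"twist":0}
  hand: -1
  newtons: 40

```text
t: 14.0
tcp_pos: [0.662, -0.0825, 0.0373]
tool_rot: [0.0, 0.692, 0.722, 0.0]
wrist_force: [-0.0, -0.2, 2.2]
finger_gap: 0.0263
grip_force: 39.4
```

>>> send_rows:
  motion:
    - {"dx":0.02,"dy":0,"dz":-0.003,"twist":0}
    - {"dx":0.06,"dy":0,"dz":-0.003,"twist":0}
    - {"dx":0.11,"dy":0,"dz":-0.003,"twist":0}
    - {"dx":0.16,"dy":0,"dz":-0.003,"twist":0}
    - {"dx":0.21,"dy":0,"dz":-0.003,"twist":0}
    - {"dx":0.26,"dy":0,"dz":-0.003,"twist":0}
    - {"dx":0.31,"dy":0,"dz":-0.003,"twist":0}
    - {"dx":0.36,"dy":0,"dz":-0.003,"twist":0}
    - {"dx":0.4,"dy":0,"dz":-0.003,"twist":0}
    - {"dx":0.42,"dy":0,"dz":-0.003,"twist":0}

```text
t: 15.25
tcp_pos: [0.6566, 0.0443, 0.0381]
tool_rot: [0.0, 0.692, 0.722, 0.0]
wrist_force: [0.9, 0.6, -2.5]
finger_gap: 0.0267
grip_force: 39.4
```

>>> send_rows:
  motion:
    - {"dx":0,"dy":0,"dz":-0.03,"twist":0}
    - {"dx":0,"dy":0,"dz":-0.1,"twist":0}
    - {"dx":0,"dy":0,"dz":-0.2,"twist":0}
    - {"dx":0,"dy":0,"dz":-0.3,"twist":0}
    - {"dx":0,"dy":0,"dz":-0.4,"twist":0}
    - {"dx":0,"dy":0,"dz":-0.5,"twist":0}
    - {"dx":0,"dy":0,"dz":-0.6,"twist":0}
    - {"dx":0,"dy":0,"dz":-0.65,"twist":0}
    - {"dx":0,"dy":0,"dz":-0.67,"twist":0}
    - {"dx":0,"dy":0,"dz":-0.67,"twist":0}

```text
t: 16.5
tcp_pos: [0.6564, 0.0432, 0.2386]
tool_rot: [-0.0, 0.692, 0.722, -0.0]
wrist_force: [0.0, 0.6, -2.6]
finger_gap: 0.0265
grip_force: 39.6
```

Run:
```python
from h import *
print(get_state()["tcp_pos"])
w=snap("wrist","w3"); s=snap("side","side3"); t=snap("top","top3")
v=np.hstack([w,s]); cv2.imwrite("pics/v3.png",cv2.resize(v,(800,300))[:,:,::-1])
```

```text
[0.65638311 0.04324448 0.23857454]
```

View pics/v3.png

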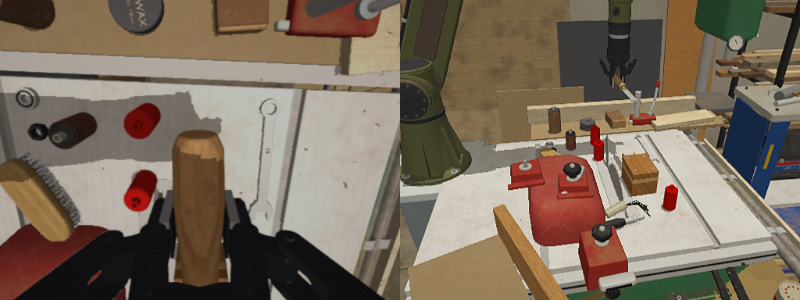

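The chisel is free, lying level in the grip, and the small drum stands upright at side-view (571,140). The interface can't tilt the tool, so I'll pivot the chisel in the pads by resting the front of its handle on the fixed block's far top edge and lowering. First I carry it over with a quarter turn.

>>> send_rows:
  motion:
    - {"dx":-0.09,"dy":0.03,"dz":0,"twist":0.055}
    - {"dx":-0.19,"dy":0.06,"dz":0,"twist":0.11}
    - {"dx":-0.29,"dy":0.09,"dz":0,"twist":0.165}
    - {"dx":-0.39,"dy":0.12,"dz":0,"twist":0.22}
    - {"dx":-0.5,"dy":0.16,"dz":0,"twist":0.275}
    - {"dx":-0.61,"dy":0.2,"dz":0,"twist":0.33}
    - {"dx":-0.72,"dy":0.24,"dz":0,"twist":0.385}
    - {"dx":-0.82,"dy":0.27,"dz":0,"twist":0.44}
    - {"dx":-0.9,"dy":0.3,"dz":0,"twist":0.49}
    - {"dx":-0.924,"dy":0.3,"dz":0,"twist":0.5}

```text
t: 17.9
tcp_pos: [0.758, -0.2312, 0.237]
tool_rot: [-0.0, 1.0, 0.02, -0.001]
wrist_force: [-0.2, 0.1, -1.7]
finger_gap: 0.0267
grip_force: 39.7
```

Run:
```python
from h import *
s=get_state();print(s["tcp_pos"],s["tool_rot"],s["joint_pos"].round(2))
s=snap("side","side4"); t=snap("top","top4"); 
v=np.hstack([cv2.resize(s[20:260,180:420],(400,400)),cv2.resize(t[80:260,220:400],(400,400))]); cv2.imwrite("pics/v4.png",v[:,:,::-1])
```

```text
[ 0.75798928 -0.23116381  0.23701671] [-2.46450175e-04  9.99795884e-01  2.01749954e-02 -1.04826275e-03] [-0.3   0.73  0.62  1.47 -0.    2.81]
```

View pics/v4.png

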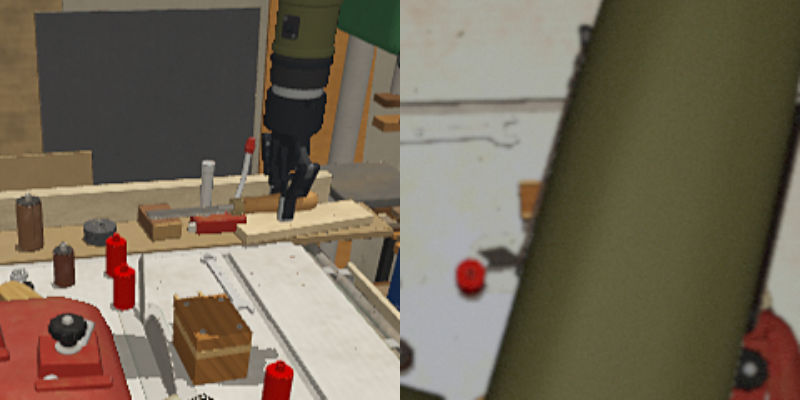

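>>> send_rows:
  motion:
    - {"dx":0,"dy":0,"dz":0.07,"twist":0}
    - {"dx":0,"dy":0,"dz":0.15,"twist":0}
    - {"dx":0,"dy":0,"dz":0.23,"twist":0}
    - {"dx":0,"dy":0,"dz":0.31,"twist":0}
    - {"dx":0,"dy":0,"dz":0.38,"twist":0}
    - {"dx":0,"dy":0,"dz":0.44,"twist":0}
    - {"dx":0,"dy":0,"dz":0.48,"twist":0}
    - {"dx":0,"dy":0,"dz":0.5,"twist":0}
    - {"dx":0,"dy":0,"dz":0.5,"twist":0}
    - {"dx":0,"dy":0,"dz":0.5,"twist":0}
  newtons: 20

```text
t: 19.25
tcp_pos: [0.7587, -0.23, 0.09]
tool_rot: [0.0, 1.0, 0.021, 0.001]
wrist_force: [0.6, 0.3, -1.4]
finger_gap: 0.0263
grip_force: 39.7
```

>>> send_rows:
  motion:
    - {"dx":0,"dy":0,"dz":0.01,"twist":0}
    - {"dx":0,"dy":0,"dz":0.02,"twist":0}
    - {"dx":0,"dy":0,"dz":0.03,"twist":0}
    - {"dx":0,"dy":0,"dz":0.04,"twist":0}
    - {"dx":0,"dy":0,"dz":0.05,"twist":0}
    - {"dx":0,"dy":0,"dz":0.06,"twist":0}
    - {"dx":0,"dy":0,"dz":0.07,"twist":0}
    - {"dx":0,"dy":0,"dz":0.08,"twist":0}
    - {"dx":0,"dy":0,"dz":0.085,"twist":0}
    - {"dx":0,"dy":0,"dz":0.09,"twist":0}

```text
t: 20.5
tcp_pos: [0.759, -0.2301, 0.0626]
tool_rot: [0.0, 1.0, 0.021, 0.001]
wrist_force: [3.7, -1.7, 4.1]
finger_gap: 0.0266
grip_force: 37.9
```

Run:
```python
from h import *
s=get_state();print(s["tcp_pos"],s["wrist_force"],s["joint_pos"].round(2))
s=snap("side","side5"); cv2.imwrite("pics/v5.png",cv2.resize(s[100:240,250:420],(680,560),interpolation=cv2.INTER_CUBIC)[:,:,::-1])
```

```text
[ 0.75903586 -0.23014378  0.06256281] [ 3.74210926 -1.72179189  4.08299493] [-0.29  0.77  0.31  1.1  -0.    2.81]
```

View pics/v5.png

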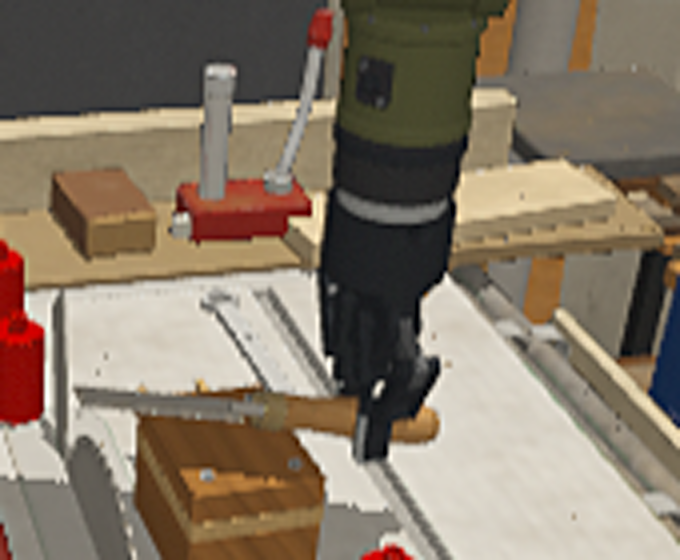

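The pivot works: the chisel now rests on the block's far edge, blade to the left and about 10° up. Continuing slowly with a lighter grip.

>>> send_rows:
  motion:
    - {"dx":0,"dy":0,"dz":0.01,"twist":0}
    - {"dx":0,"dy":0,"dz":0.02,"twist":0}
    - {"dx":0,"dy":0,"dz":0.03,"twist":0}
    - {"dx":0,"dy":0,"dz":0.04,"twist":0}
    - {"dx":0,"dy":0,"dz":0.05,"twist":0}
    - {"dx":0,"dy":0,"dz":0.06,"twist":0}
    - {"dx":0,"dy":0,"dz":0.07,"twist":0}
    - {"dx":0,"dy":0,"dz":0.08,"twist":0}
    - {"dx":0,"dy":0,"dz":0.085,"twist":0}
    - {"dx":0,"dy":0,"dz":0.09,"twist":0}
  hand: -1
  newtons: 20

```text
t: 21.8
tcp_pos: [0.7583, -0.2296, 0.035]
tool_rot: [-0.0, 1.0, 0.021, 0.0]
wrist_force: [1.4, 0.2, 2.6]
finger_gap: 0.0265
grip_force: 35.7
```

Run:
```python
from h import *
s=get_state();print(s["tcp_pos"],s["wrist_force"],s["grip_force"])
s=snap("side","side6"); cv2.imwrite("pics/v6.png",cv2.resize(s[100:240,250:420],(680,560),interpolation=cv2.INTER_CUBIC)[:,:,::-1])
```

```text
[ 0.7582656  -0.22961254  0.03502917] [1.38579479 0.15739345 2.62296867] 35.67864764481783
```

View pics/v6.png

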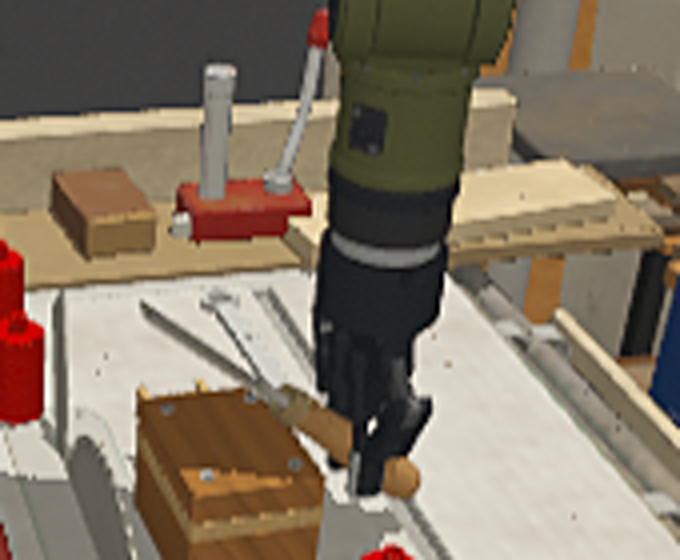

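Now clearly tilted: the edge is at crop (143,305) and the butt end at (402,478). Working out the angle by casting rays onto the chisel's vertical plane.

```bash
cat >> h.py <<'E'
def onplane(n,u,v,p,nrm):
    o,d=ray(n,u,v); return o+d*(np.dot(np.array(p)-o,nrm)/np.dot(d,nrm))
def tilt(n,e,b,crop=(250,100,4)):
    R=get_state(); q=R["tool_rot"]; from scipy.spatial.transform import Rotation as Ro
    ny=Ro.from_quat([q[1],q[2],q[3],q[0]]).as_matrix()[:,1]
    E_,B_=[onplane(n,crop[0]+(x+.5)/crop[2]-.5,crop[1]+(y+.5)/crop[2]-.5,R["tcp_pos"],ny) for x,y in(e,b)]
    d=E_-B_; print("edge",E_.round(3),"butt",B_.round(3),"len",np.linalg.norm(d).round(3),"tilt",np.degrees(np.arctan2(d[2],np.hypot(d[0],d[1]))).round(1))
E
python3 -c "
from h import *
tilt('side',(143,305),(405,482))"
```

```text
edge [ 0.611 -0.236  0.183] butt [ 0.796 -0.228  0.029] len 0.241 tilt 39.7
```

>>> send_rows:
  motion:
    - {"dx":0,"dy":0,"dz":0.003,"twist":0}
    - {"dx":0,"dy":0,"dz":0.006,"twist":0}
    - {"dx":0,"dy":0,"dz":0.009,"twist":0}
    - {"dx":0,"dy":0,"dz":0.012,"twist":0}
    - {"dx":0,"dy":0,"dz":0.015,"twist":0}
    - {"dx":0,"dy":0,"dz":0.019,"twist":0}
    - {"dx":0,"dy":0,"dz":0.019,"twist":0}
    - {"dx":0,"dy":0,"dz":0.019,"twist":0}
    - {"dx":0,"dy":0,"dz":0.019,"twist":0}
    - {"dx":0,"dy":0,"dz":0.019,"twist":0}

```text
t: 23.1
tcp_pos: [0.7583, -0.2298, 0.0293]
tool_rot: [0.0, 1.0, 0.021, 0.0]
wrist_force: [2.0, -0.0, 0.6]
finger_gap: 0.0269
grip_force: 35.5
```

>>> send_rows:
  motion:
    - {"dx":0,"dy":0,"dz":0,"twist":0}
    - {"dx":0,"dy":0,"dz":0,"twist":0}
    - {"dx":0,"dy":0,"dz":0,"twist":0}
    - {"dx":0,"dy":0,"dz":0,"twist":0}
    - {"dx":0,"dy":0,"dz":-0.02,"twist":0}
    - {"dx":0,"dy":0,"dz":-0.08,"twist":0}
    - {"dx":0,"dy":0,"dz":-0.16,"twist":0}
    - {"dx":0,"dy":0,"dz":-0.26,"twist":0}
    - {"dx":0,"dy":0,"dz":-0.36,"twist":0}
    - {"dx":0,"dy":0,"dz":-0.44,"twist":0}
  hand: -1
  newtons: 80

```text
t: 24.35
tcp_pos: [0.7577, -0.23, 0.1637]
tool_rot: [0.0, 1.0, 0.021, -0.0]
wrist_force: [-0.5, -0.8, -2.0]
finger_gap: 0.0258
grip_force: 78.6
```

>>> send_rows:
  motion:
    - {"dx":0,"dy":0,"dz":-0.08,"twist":0}
    - {"dx":0,"dy":0,"dz":-0.16,"twist":0}
    - {"dx":0,"dy":0,"dz":-0.24,"twist":0}
    - {"dx":0,"dy":0,"dz":-0.3,"twist":0}
    - {"dx":0,"dy":0,"dz":-0.33,"twist":0}
    - {"dx":0,"dy":0,"dz":-0.34,"twist":0}
    - {"dx":0,"dy":0,"dz":-0.34,"twist":0}
    - {"dx":0,"dy":0,"dz":-0.34,"twist":0}
    - {"dx":0,"dy":0,"dz":-0.34,"twist":0}
    - {"dx":0,"dy":0,"dz":-0.34,"twist":0}

```text
t: 25.6
tcp_pos: [0.7581, -0.2297, 0.263]
tool_rot: [-0.0, 1.0, 0.021, -0.0]
wrist_force: [0.3, 1.0, -2.9]
finger_gap: 0.0255
grip_force: 78.6
```

Run:
```python
from h import *
s=get_state();print(s["tcp_pos"],s["wrist_force"],s["grip_force"],s["finger_gap"])
s=snap("side","side7"); cv2.imwrite("pics/v7.png",cv2.resize(s[20:220,190:430],(720,600),interpolation=cv2.INTER_CUBIC)[:,:,::-1])
```

```text
[ 0.75805278 -0.22968315  0.2630443 ] [ 0.33128066  1.03926292 -2.93563856] 78.64179374068044 0.025519522850158752
```

View pics/v7.png

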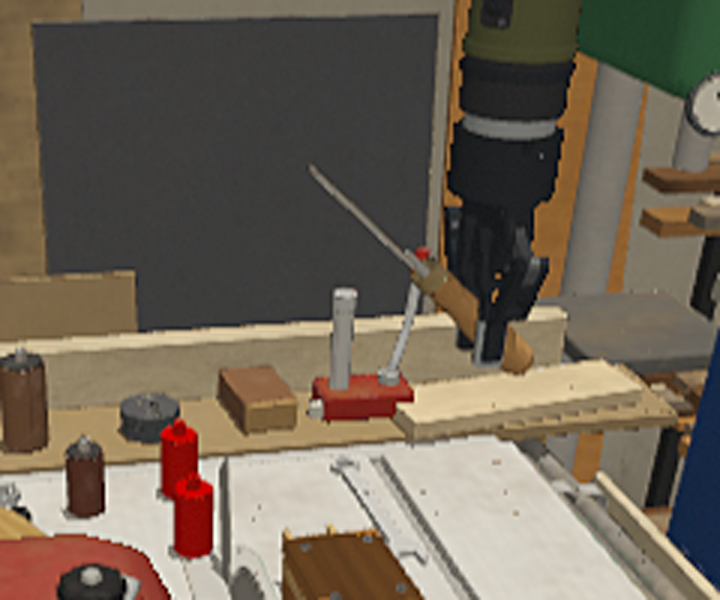

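The chisel is held up with its edge at crop (312,168) and its butt at (518,363). The small drum stands upright at (85,480), and the bystanders and red drums haven't moved.

```bash
python3 -c "
from h import *
tilt('side',(312,168),(519,362),(190,20,3))
a=cv2.imread('pics/side1.png');b=cv2.imread('pics/side7.png')
print('change at red drums/table', [np.abs(a[y0:y1,x0:x1].astype(int)-b[y0:y1,x0:x1]).mean().round(1) for x0,y0,x1,y1 in((240,155,265,210),(335,230,360,275),(185,130,250,170),(260,255,325,300))])"
```

```text
edge [ 0.617 -0.236  0.416] butt [ 0.794 -0.228  0.255] len 0.239 tilt 42.1
change at red drums/table [np.float64(4.9), np.float64(10.7), np.float64(5.7), np.float64(5.9)]
```

```bash
python3 -c "
from h import *
s=snap('side','side8')
for f in('side1','side8'):
    b=cv2.imread(f'pics/{f}.png').astype(int)
    m=((b[...,2]>130)&(b[...,1]<50)).astype(np.uint8); n,l,st,c=cv2.connectedComponentsWithStats(m); print(f,[(c[i].round(1).tolist(),int(st[i][4])) for i in range(1,n) if st[i][4]>60])
print(hand_in())"
```

```text
side1 [([253.5, 182.2], 76), ([171.2, 212.6], 117), ([347.6, 242.5], 113), ([224.2, 285.6], 133)]
side8 [([252.0, 182.7], 354), ([347.1, 251.8], 297), ([174.8, 283.4], 70), ([225.9, 289.3], 98), ([200.7, 297.2], 135)]
the job is handed in; nothing more can be done
None
```

The job is handed in: the small drum stands upright about 18 cm from where it was, and the chisel is held about 24 cm above the table, blade up at a measured 42 degrees. The last before/after check on the bystander tools was inconclusive because the lighting differed, but nothing in the pictures looks moved.

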